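# Raise the drying rack's upper tier one rung and stand the beaker under it

## Task

The upturned beaker is too tall to go under the upper tier of the drying rack. Lift the tier by its handle until its pawls have swung clear above the next rung, let it down gently onto that rung by feel, neither dropping it nor forcing it down, and let go. Then slide the beaker in from the open front, upright, until it stands wholly under the tier; the small glass and cup stay standing on the tier, and the other crockery stays where it is.

Things in the scene. Friction and masses are not known exactly. Their poses are not given: they have to be found in the camera images.
- rack: Steel wire drying rack, fixed, 277 mm wide, 190 deep, 238 high. Origin: on the worktop, mid footprint; x to its back, y along the rungs, z up. Foot runners along x at y = +-130 mm, 16 mm high; 12 mm uprights at x = +60, y = +-130 mm; between them a ladder: stiles at y = +-108 mm, 8 mm rungs clamped on at z = 51, 96, about 141 and 198 mm, top rail at 232 mm. Front (-x) and worktop between the feet are open.
- next_rung (a point): Middle of the nominal place of the next rung up, 141 mm over the worktop, in the rack's ladder at its back. The rung itself is clamped on by hand and sits up to 13 mm higher or lower than this point: only the feel of the tier coming to rest tells its true height.
- tier (a joint): Lift of the upper tier in m: 0 at the start, pawls on the rung at 96 mm; grows upwards to the end stop at 0.100. The tier slides straight up and down the uprights with little friction (under 1 N), weighs 0.45 to 0.7 kg plus 0.12 kg of pawls, and only its pawls hold it up. Pawls swing back over the next rung at a lift of 0.053 to 0.080 and then seat on it at 0.032 to 0.058.
- pawl_shaft (a point): Middle of the pawls' cross shaft, under the rear edge of the tier. Two pawls with weighted tails and 30 mm noses pointing to the ladder sit on it, 88 mm left and right. Noses fold down past a rung on the way up and swing back by their own weight once above it; coming down they cannot fold and rest on the rung, 7 mm under the shaft's axis at its centre.
- tier_edge (a point): Middle of the tier's front edge, 7 mm thick rod, 90 mm before the rack's origin. The tier is a wire shelf reaching from here 98 mm back, 118 mm to either side; its underside is 4 mm below this point (111 mm over the worktop at the start) and its deck 5 mm above it; a rail stands 22 mm above it all round the front and sides.
- lift_handle (a point): Middle of the tier's lifting handle: a round horizontal bar, 10 mm thick, straight for 72 mm along the rack's y axis, on two legs, 82 mm clear over the deck, 207 mm over the worktop at the start, 20 mm before the rack's origin. It rises with the tier. Pinch it from above, across the bar.
- beaker_mid (a point): Green plastic beaker standing upside down on the worktop in front of the rack, 130 mm tall, round: 84 mm wide at its foot, narrower at the top, 55 to 90 g. This point is on its axis, half-way up (65 mm over the worktop). It is pushed along the worktop, low down, with the tool tilted back so that the gripper keeps clear of the beaker and of the tier.
- small_glass: Small glass, 47 mm wide, 66 mm tall, standing on the tier at one side of the handle; origin at the centre of its foot, z up.
- small_cup: Small plastic cup, upside down, 56 mm wide, 78 mm tall, standing on the tier at the other side of the handle; origin at the centre of its foot, z up.
- bowl: White cereal bowl, 140 mm wide, 66 mm tall, standing on the worktop; origin at the centre of its foot. Not to be moved.
- stout_glass: Drinking glass, 70 mm wide, 102 mm tall, standing on the worktop; origin at the centre of its foot. Not to be moved.
- tall_glass: Drinking glass, 62 mm wide, 152 mm tall, standing on the worktop; origin at the centre of its foot. Not to be moved.
Not all that is in view belongs to the job. What is shaped like the part that bears beaker_mid but orange is not meant.

How it is judged:
By the outcome, as a careful person would: the job done as asked, in the order asked, and still so for the second after the job is handed in, with the robot touching nothing.
It also fails if it takes over 64 s, if anything falls off the work surface, if the arm or the gripper's body presses on something with over 40 N, if the wrist force passes 120 N, or if a joint passes its speed limit or range.

## Robot

A 6-joint arm with a two-finger parallel gripper is mounted at the origin on a cart in front of the work surface, level with it; the furniture and walls round the work are solid. World frame = base frame: x ahead of the robot, y to its left, z up, the work surface at z = 0. Lengths are in m, angles in rad, forces in N, time in s.
With the tool pointing down it reaches from about 0.375 to 0.925 m from the base axis. Payload 5.7 kg.
Tool frame: the origin (TCP) lies on the centre line of the jaws, within the pads' length; the fingertips stand bot.tcp_to_tips ahead of it and the grasp point (between the pads) lies 5 mm behind it (bot.tcp_to_tips is the distance from the TCP to the fingertips, in m); z points along the fingers, x is the direction in which the jaws open and shut, and the axes are right-handed (so a half turn about z gives the same grasp; the last joint's range is limited). The gripper opens to 85 mm and grips with 20 to 120 N. Pads are 22 mm wide; open, the fingers measure 114 mm over their backs; the gripper's body (76 mm by 85 mm) begins 54 mm behind the grasp point. The pads swing forward as they close: fully open they stand 13 mm farther back than shut.
Start: joints at [1.143, 0.359, 1.51, -0, 1.272, -0.115], TCP at [0.185, 0.571, 0.245] pointing down, gripper open.
Joint ranges: [-2.97, 2.97], [-1.01, 2.36], [0.21, 2.38], [-0.96, 4.11], [0.2, 2.71], [-2.98, 2.98]. Speed limits (rad/s): [2.39, 2.39, 3.14, 3.14, 3.14, 3.14].

## Interface

Orientations are given as a rotation vector (axis times angle).
In Python, from cell import bot gives the robot as it stands.
- The arm moves only by the tool carry_out, never from a script. Its argument "moves" is a list of rows, each a list of 4 numbers: the shift along the tool's x, y, z in cm, then the turn about the tool's z in rad. A call has 1 to 5 rows; each row shifts and turns the commanded pose from where the row before left it, along the tool's axes as they then stand; what a row does not reach is not made up. A row lasts 1/12 s, in which the tool goes at most 41.7 mm and 7.16 degrees, less where a joint would pass 70% of its speed; a pose out of reach is approached as far as the arm can. A call with a gripper value outside its range is refused whole. "fingers" is the closure, from -1 (fully open) to 1 (shut), set as the call begins (left out, the last holds). The fingers move at their own pace and stop on an object; "newtons" is the grip in N (left out, the last holds). Time passes only in rows, so rows that do not move let the fingers close. It gives the time, the measured TCP pose, the force and the opening at its end, in the units of the state.
- bot.sense(): the state, without advancing time (a new reading comes with each control period).
- bot.camera(name): name is "scene" or "top" or "wrist"; returns a dict with "img" (480x640x3 uint8, red, green, blue), "fx", "fy", "cx", "cy" (pixels), "D" ([k1, k2, p1, p2, k3] as OpenCV has them; the pictures are not rectified), "extrinsics" (4x4, takes a point from world to camera coordinates); the wrist camera has in their place "mount" (4x4, takes a point from camera to tool coordinates, whose origin is the TCP and whose axes are the tool frame's). Camera axes: x right, y down, z forward; pixel columns grow to the right and rows downward; lengths in m; the calibration is good to about 2 mm. A picture is of the moment at which its call begins: read the wrist's pose just before it. There is no depth.
- bot.job_done(): hands the job in, once; it reports no verdict.
The state is a dict: "t": time; "q": joint angles; "joint_velocities": joint speeds; "joint_efforts": joint torques, N m; "tool_pos": TCP position; "ee_rot": TCP orientation; "wrist_force": force on the tool from outside, world axes, zero at the start; "torque": the same for the moment, N m; "finger_gap": finger opening in m.
Only numpy, scipy, OpenCV 4.12 (cv2) and the standard library are available. Lean on these libraries where they do the work, as an engineer would, in place of code of your own. Each camera call takes 0.05 s, during which the arm holds its last target.

## Working session

There is one attempt and no reset: what is moved stays moved. The work goes in short steps, Python scripts to look and compute and a tool call to move; the robot and the scene stay as the last step left them, time stands still between calls to the robot, and variables do not carry over. Pictures are saved under pics/ and viewed, and the job is handed in when it is done.

Besides the shell and the picture viewer there is one more tool, called as name([rows], argument=value, ...), one row to a line, values as JSON. carry_out: Moves the arm, as the interface text tells. Its arguments: {"type":"object","properties":{"moves":{"type":"array","items":{"type":"array","items":{"type":"number"}}},"fingers":{"type":"number"},"newtons":{"type":"number"}},"required":["moves"]}

```bash
ls; mkdir -p pics
python3 - <<'E'
from cell import bot
import cv2,numpy as np
s=bot.sense(); print({k:np.round(v,4).tolist() for k,v in s.items()}, bot.tcp_to_tips)
for n in ("scene","top","wrist"):
    c=bot.camera(n); cv2.imwrite(f"pics/{n}0.png",c["img"][:,:,::-1])
    print(n,{k:np.round(v,4).tolist() for k,v in c.items() if k!="img"})
E
```

```text
pics
{'t': 0.0, 'q': [1.1429, 0.3595, 1.5114, -0.0, 1.2725, -0.1151], 'joint_velocities': [0.0016, -0.0001, 0.0006, 0.0006, -0.0003, -0.0015], 'joint_efforts': [0.0014, -52.7613, -27.8617, 0.0, 0.0132, -0.0], 'tool_pos': [0.1844, 0.5703, 0.2444], 'ee_rot': [2.5396, 1.8478, -0.0025], 'wrist_force': [-1.0286, -0.4288, -0.7712], 'torque': [-0.0068, 0.0379, -0.0237], 'finger_gap': 0.0855} 0.014
scene {'fx': 447.8792, 'fy': 447.8792, 'cx': 322.3692, 'cy': 239.1756, 'D': [-0.0151, 0.0, 0.0, 0.0, 0.0], 'extrinsics': [[-0.6059, -0.7951, -0.0252, 0.4507], [-0.3552, 0.2988, -0.8857, 0.3374], [0.7118, -0.5277, -0.4635, 0.507], [0.0, 0.0, 0.0, 1.0]]}
top {'fx': 465.3681, 'fy': 465.3681, 'cx': 323.05, 'cy': 241.8537, 'D': [-0.0924, 0.0, 0.0, 0.0, 0.0], 'extrinsics': [[-0.006, -1.0, -0.0072, 0.0672], [-0.9909, 0.0069, -0.1341, 0.6514], [0.1342, 0.0063, -0.9909, 0.9557], [0.0, 0.0, 0.0, 1.0]]}
wrist {'fx': 344.4295, 'fy': 344.4295, 'cx': 314.6495, 'cy': 241.2847, 'D': [-0.0518, 0.0, 0.0, 0.0, 0.0], 'mount': [[1.0, -0.0, -0.0004, 0.0001], [0.0001, 0.9607, 0.2778, -0.0703], [0.0004, -0.2778, 0.9607, -0.1296], [0.0, 0.0, 0.0, 1.0]]}
```

View pics/scene0.png

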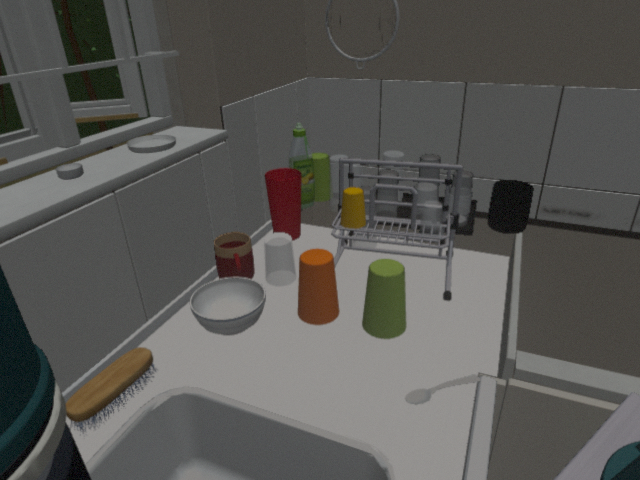

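View pics/top0.png

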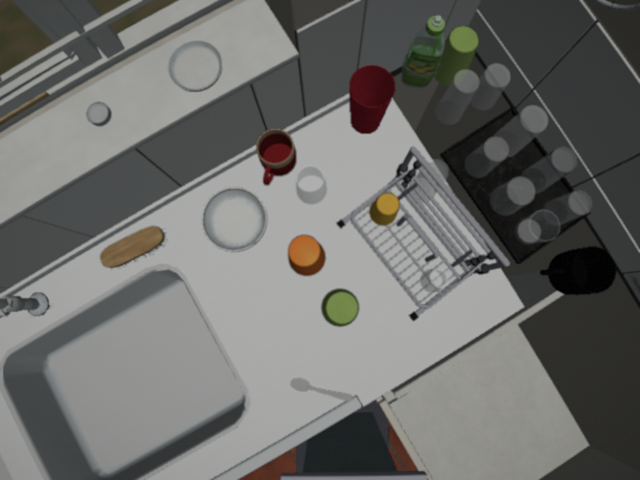

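View pics/wrist0.png

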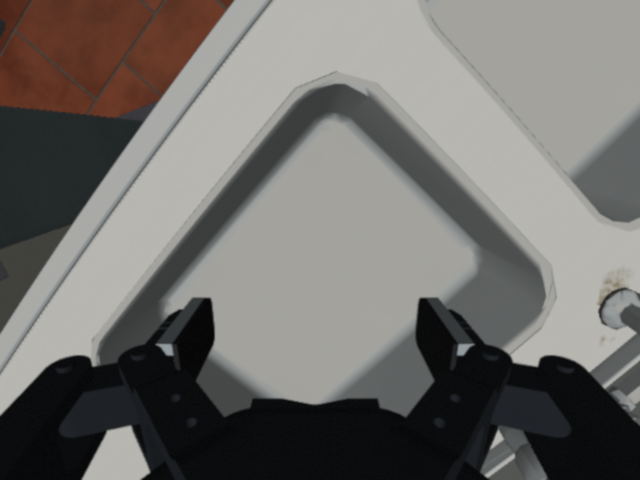

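Run:
```python
import cv2
a=cv2.imread("pics/top0.png")[140:340,280:510]; cv2.imwrite("pics/topc.png",cv2.resize(a,None,fx=3.4,fy=3,interpolation=3)) if 0 else cv2.imwrite("pics/topc.png",cv2.resize(a,None,fx=3,fy=3,interpolation=3))
b=cv2.imread("pics/scene0.png")[140:350,280:480]; cv2.imwrite("pics/scenec.png",cv2.resize(b,None,fx=2.85,fy=2.85,interpolation=3))
```

```text
(no output)
```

View pics/topc.png

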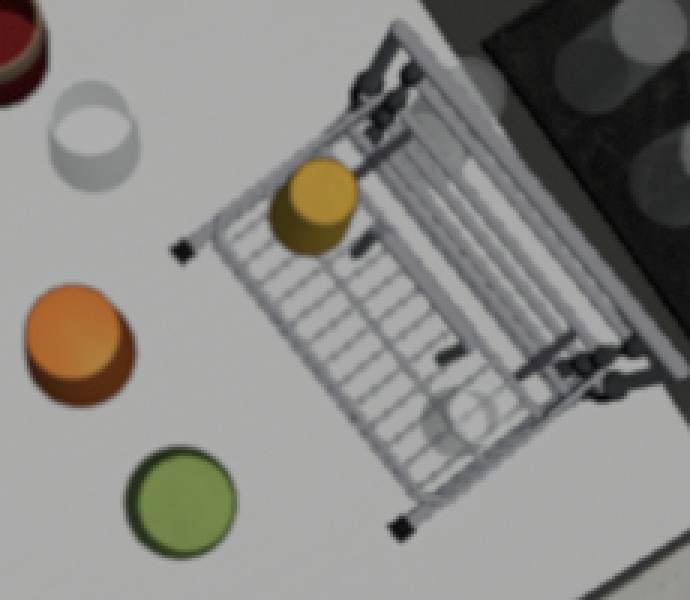

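View pics/scenec.png

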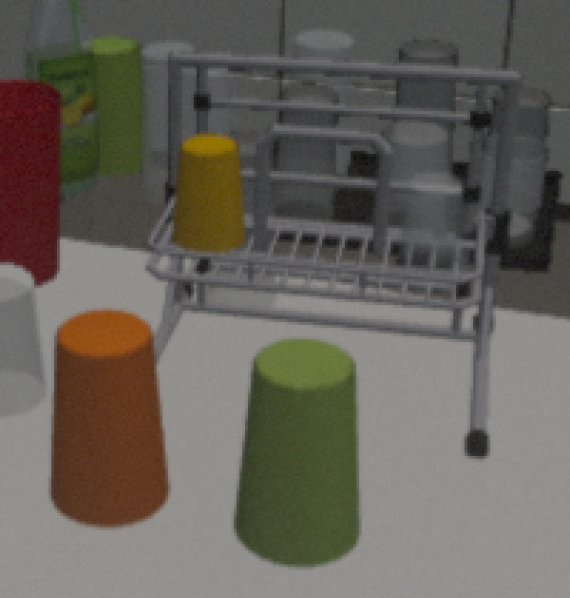

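```bash
cat > h.py <<'E'
import numpy as np,cv2
from scipy.optimize import least_squares
def load(bot,names=("scene","top")):
    return {n:bot.camera(n) for n in names}
def proj(c,P):
    E=np.array(c["extrinsics"]);K=np.array([[c["fx"],0,c["cx"]],[0,c["fy"],c["cy"]],[0,0,1]])
    r,_=cv2.Rodrigues(E[:3,:3])
    return cv2.projectPoints(np.atleast_2d(np.array(P,float)),r,E[:3,3],K,np.array(c["D"],float))[0][:,0]
def r2w(p,P):
    x,y,a=p;P=np.atleast_2d(np.array(P,float));R=np.array([[np.cos(a),-np.sin(a),0],[np.sin(a),np.cos(a),0],[0,0,1]])
    return P@R.T+[x,y,0]
E
python3 - <<'E'
from cell import bot
from h import *
C=load(bot)
t=lambda u,v:(280+u/3,140+v/3); s=lambda u,v:(280+u/2.85,140+v/2.85)
F=[("top",(-.093,.130,.008),t(182,250)),("top",(-.093,-.130,.008),t(401,528)),("scene",(-.095,-.130,.008),s(477,443)),
("scene",(-.02,0,.207),s(326,134)),("top",(-.09,-.11,.115),t(410,495)),("top",(-.09,.115,.115),t(218,240))]
def f(p): return np.concatenate([proj(C[n],r2w(p,P))[0]-uv for n,P,uv in F])
r=least_squares(f,[.6,-.1,-.9]); print(r.x,np.degrees(r.x[2])); print(r.fun.reshape(-1,2).round(1))
B=[("top",.130,t(187,503)),("scene",.130,s(304,364))]
g=lambda q:np.concatenate([proj(C[n],[q[0],q[1],z])[0]-uv for n,z,uv in B])
b=least_squares(g,[.5,0]);print(b.x,b.fun)
a=r.x[2];d=b.x-r.x[:2];print("beaker in rack",d@[np.cos(a),np.sin(a)],d@[-np.sin(a),np.cos(a)])
print("handle",r2w(r.x,(-.02,0,.207)))
np.save("rack.npy",r.x);np.save("bk.npy",b.x)
pts={"cup":0}
for n in C:
    im=C[n]["img"][:,:,::-1].copy()
    L=[[(-.02,-.036,.207),(-.02,.036,.207)],[(-.09,-.118,.115),(-.09,.118,.115)],[(-.095,.13,0),(.095,.13,0)],[(-.095,-.13,0),(.095,-.13,0)],[(.008,-.118,.115),(.008,.118,.115)],[(.06,.13,0),(.06,.13,.232)],[(.06,-.13,0),(.06,-.13,.232)]]
    im=cv2.resize(im,None,fx=3,fy=3,interpolation=3)
    for l in L:
        q=proj(C[n],r2w(r.x,l))*3+1; cv2.line(im,*[tuple(map(int,x)) for x in q],(0,0,255),1)
    for z,rad in((0,.042),(.13,.034)):
        th=np.linspace(0,6.28,40);P=np.c_[b.x[0]+rad*np.cos(th),b.x[1]+rad*np.sin(th),0*th+z]
        cv2.polylines(im,[(proj(C[n],P)*3+1).astype(int)],True,(255,0,0),1)
    im=im[420:1020,840:1560] if n=="top" else im[440:1040,830:1480]
    cv2.imwrite(f"pics/fit_{n}.png",im)
E
```

```text
[ 0.65200834 -0.13133292 -0.93054537] -53.316322329259826
[[ 1.1 -1.1]
 [ 0.1 -0.3]
 [ 0.3  0.1]
 [ 0.   0.1]
 [ 2.1  2.9]
 [-3.4 -2.1]]
[0.51173283 0.02761907] [-0.84368675  0.08199491  0.55239983 -1.15277961]
beaker in rack -0.2112710202877125 -0.017535963423089516
handle [[ 0.6400604 -0.115294   0.207    ]]
```

View pics/fit_top.png

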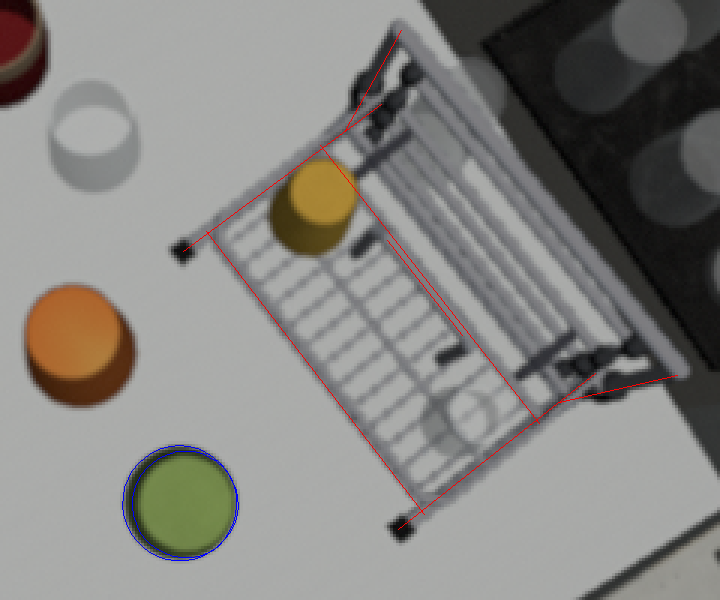

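View pics/fit_scene.png

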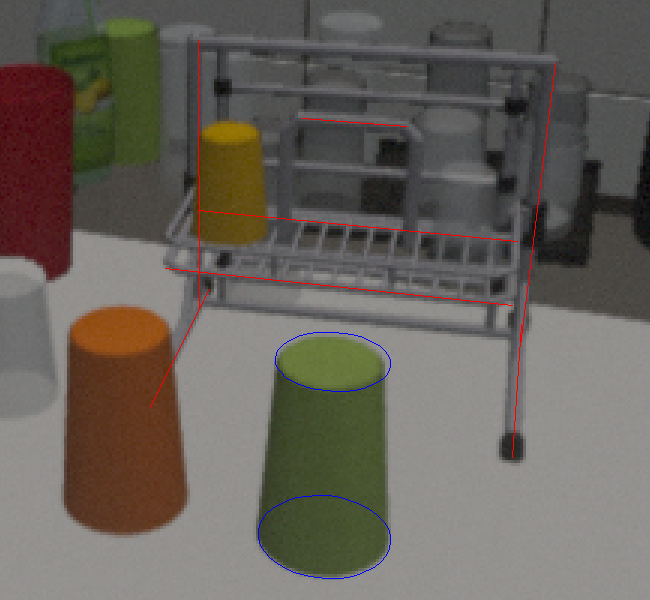

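Run:
```python
from cell import bot
from h import *
C=load(bot)
t=lambda u,v:(280+u/3,140+v/3); s=lambda u,v:((830+u)/3,(440+v)/3)
F=[("top",(-.093,.130,.008),t(182,250)),("top",(-.093,-.130,.008),t(401,528)),("scene",(-.093,-.130,.008),s(512,446)),
("scene",(-.02,0,.207),s(353,121)),("top",(.06,.137,.232),t(398,23)),("top",(.06,-.137,.232),t(686,373)),("scene",(.06,.137,.232),s(191,41)),("scene",(.06,-.137,.232),s(556,60)),]
def f(p): return np.concatenate([proj(C[n],r2w(p,P))[0]-uv for n,P,uv in F])
r=least_squares(f,[.6,-.1,-.9],loss="soft_l1"); print(r.x,np.degrees(r.x[2])); print(f(r.x).reshape(-1,2).round(1))
b=np.load("bk.npy")
a=r.x[2];d=b-r.x[:2];print("beaker in rack",d@[np.cos(a),np.sin(a)],d@[-np.sin(a),np.cos(a)])
print("handle",r2w(r.x,(-.02,0,.207)))
np.save("rack.npy",r.x)
```

```text
[ 0.65249944 -0.13119976 -0.92047502] -52.739333955209034
[[ 0.9 -0.6]
 [ 0.7 -0.6]
 [ 0.6 -0.8]
 [-0.   0.1]
 [-2.6 -0.7]
 [-0.5  2.6]
 [-1.4 -0.4]
 [ 2.3  0.9]]
beaker in rack -0.2116282528716868 -0.015879017601258684
handle [[ 0.64039059 -0.11528198  0.207     ]]
```

carry_out([
  [0,0,-3,0.12],
  [0,0,-3,0.12],
  [0,0,-3,0.12],
  [0,0,-3,0.12],
  [0,0,-3,0.12],
], fingers=-1)

```text
t: 0.77
tool_pos: [0.1845, 0.5706, 0.3967]
ee_rot: [2.976, 1.006, -0.0]
wrist_force: [1.6, 0.2, 0.2]
finger_gap: 0.0852
```

carry_out([
  [0,0,0,0.12],
  [0,0,0,0.12],
  [0,0,0,0.12],
  [0,0,0,0.12],
  [0,0,0,0.12],
])

```text
t: 1.18
tool_pos: [0.1846, 0.5708, 0.3953]
ee_rot: [3.14, 0.082, -0.0]
wrist_force: [-1.0, -0.2, -0.3]
finger_gap: 0.0853
```

carry_out([
  [0,0,0,0.12],
  [0,0,0,0.12],
  [0,0,0,0.12],
  [0,0,0,0.12],
  [0,0,0,0.12],
])

```text
t: 1.6
tool_pos: [0.1846, 0.5708, 0.3952]
ee_rot: [3.024, -0.85, -0.0]
wrist_force: [-0.0, 0.5, -0.1]
finger_gap: 0.0853
```

carry_out([
  [0,0,0,0.12],
  [0,0,0,0.12],
  [0,0,0,0.12],
  [0,0,0,0.0185],
  [0,0,0,0],
])

```text
t: 2.02
tool_pos: [0.1846, 0.5708, 0.3952]
ee_rot: [2.816, -1.392, 0.0]
wrist_force: [0.1, 0.4, -0.2]
finger_gap: 0.0853
```

carry_out([
  [3.9,0.26,0,0],
  [3.9,0.26,0,0],
  [3.9,0.26,0,0],
  [3.9,0.26,0,0],
  [3.9,0.26,0,0],
])

```text
t: 2.43
tool_pos: [0.2928, 0.4063, 0.3953]
ee_rot: [-2.818, 1.389, -0.0]
wrist_force: [0.9, 0.3, -0.2]
finger_gap: 0.085
```

carry_out([
  [3.9,0.26,0,0],
  [3.9,0.26,0,0],
  [3.9,0.26,0,0],
  [3.9,0.26,0,0],
  [3.9,0.26,0,0],
])

```text
t: 2.85
tool_pos: [0.4006, 0.243, 0.3956]
ee_rot: [-2.817, 1.389, -0.001]
wrist_force: [1.1, 0.7, 0.0]
finger_gap: 0.0855
```

carry_out([
  [3.9,0.26,0,0],
  [3.9,0.26,0,0],
  [3.9,0.26,0,0],
  [3.9,0.26,0,0],
  [3.9,0.26,0,0],
])

```text
t: 3.27
tool_pos: [0.5084, 0.0798, 0.3955]
ee_rot: [-2.817, 1.39, -0.001]
wrist_force: [0.2, 0.8, 0.0]
finger_gap: 0.0853
```

carry_out([
  [3.9,0.26,0,0],
  [3.9,0.26,0,0],
  [3.9,0.26,0,0],
  [3.9,0.26,0,0],
  [3.9,0.26,0,0],
])

```text
t: 3.68
tool_pos: [0.6162, -0.0833, 0.3953]
ee_rot: [-2.817, 1.39, -0.0]
wrist_force: [1.2, 0.3, 0.1]
finger_gap: 0.0855
```

carry_out([
  [3.0,0.2,0,0],
  [0,0,0,0],
  [0,0,0,0],
])

```text
t: 3.93
tool_pos: [0.6325, -0.1079, 0.3944]
ee_rot: [2.815, -1.395, -0.002]
wrist_force: [-1.3, -0.6, 0.6]
finger_gap: 0.0857
```

```bash
cat >> h.py <<'E'
def wproj(c,s,P):
    R,_=cv2.Rodrigues(np.array(s["ee_rot"],float));T=np.eye(4);T[:3,:3]=R;T[:3,3]=s["tool_pos"]
    E=np.linalg.inv(T@np.array(c["mount"]));return proj(dict(c,extrinsics=E),P)
E
python3 - <<'E'
from cell import bot
from h import *
s=bot.sense();print(s["tool_pos"],s["ee_rot"],s["wrist_force"])
c=bot.camera("wrist");r=np.load("rack.npy")
im=c["img"][:,:,::-1].copy();cv2.imwrite("pics/w1raw.png",im)
for y in(-.036,0,.036):
    q=wproj(c,s,r2w(r,(-.02,y,.207)))[0];cv2.circle(im,tuple(map(int,q)),3,(0,0,255),-1);print(q)
for P in [(-.09,.118,.137),(-.09,-.118,.137)]:
    q=wproj(c,s,r2w(r,P))[0];print(q);cv2.circle(im,tuple(map(int,q)),3,(255,0,0),-1)
cv2.imwrite("pics/w1.png",im)
E
```

```text
[ 0.63246146 -0.10794906  0.3943624 ] [ 2.81480845e+00 -1.39468947e+00 -2.10091448e-03] [-1.25441276 -0.59120053  0.61429769]
[325.67513165 254.17208578]
[326.02738572 217.77835666]
[326.38711416 179.14636531]
[258.31189785  93.8166147 ]
[266.58747533 299.39036177]
```

View pics/w1.png

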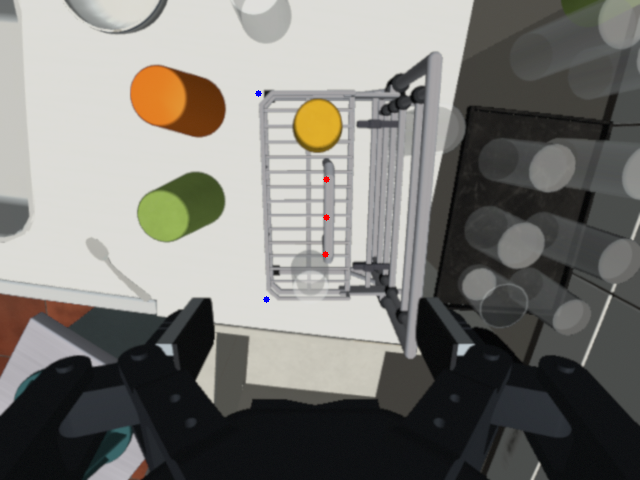

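Run:
```python
import cv2
a=cv2.imread("pics/w1.png")[80:310,240:440]; cv2.imwrite("pics/w1c.png",cv2.resize(a,None,fx=2.6,fy=2.6,interpolation=3))
```

```text
(no output)
```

View pics/w1c.png

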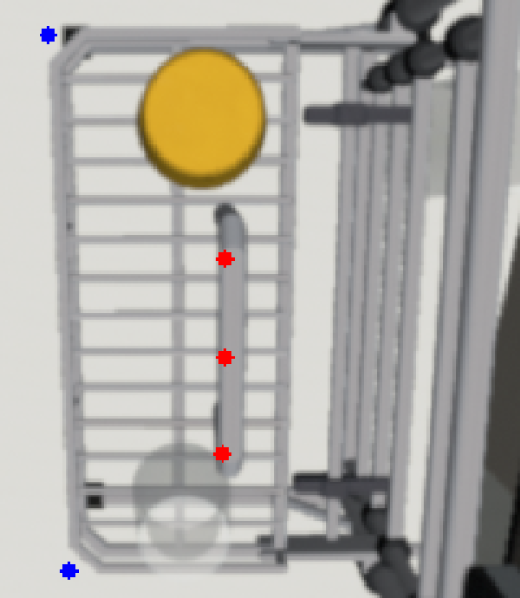

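carry_out([
  [1.3,-0.5,2,0],
  [0,0,2.5,0],
  [0,0,2.5,0],
  [0,0,2.5,0],
  [0,0,2,0],
], fingers=0.1, newtons=40)

```text
t: 4.4
tool_pos: [0.6425, -0.1117, 0.279]
ee_rot: [-2.817, 1.391, 0.003]
wrist_force: [0.8, 0.6, -0.3]
finger_gap: 0.0387
```

Run:
```python
from cell import bot
from h import *
s=bot.sense();print(s["tool_pos"],s["ee_rot"],s["wrist_force"],s["finger_gap"])
c=bot.camera("wrist")
cv2.imwrite("pics/w2.png",c["img"][:,:,::-1])
```

```text
[ 0.64248854 -0.11171792  0.27897588] [-2.81695063e+00  1.39053141e+00  2.50042644e-03] [ 0.79481254  0.56034242 -0.25084888] 0.038730011179205624
```

View pics/w2.png

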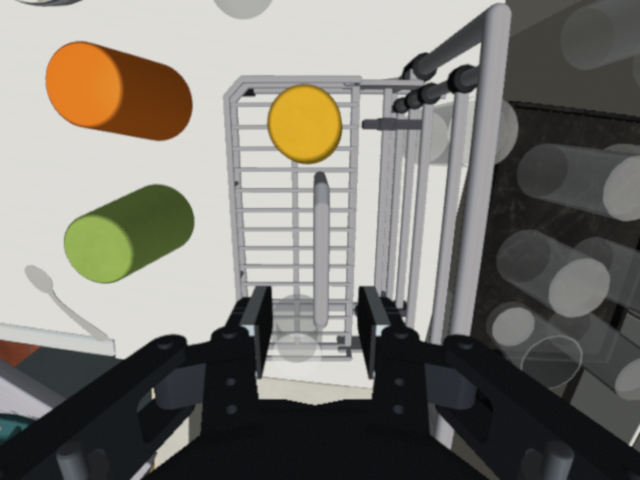

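carry_out([
  [0.4,-0.2,1.5,0],
  [0,0,2,0],
  [0,0,2,0],
  [0,0,1.5,0],
  [0,0,0.7,0],
])

```text
t: 4.87
tool_pos: [0.6465, -0.1141, 0.2023]
ee_rot: [2.816, -1.392, -0.004]
wrist_force: [-0.3, 0.3, 0.1]
finger_gap: 0.0385
```

Run:
```python
from cell import bot
from h import *
s=bot.sense();print(s["tool_pos"],s["ee_rot"],s["wrist_force"],s["finger_gap"])
c=bot.camera("wrist")
cv2.imwrite("pics/w3.png",c["img"][:,:,::-1])
```

```text
[ 0.64651012 -0.11409136  0.20228061] [ 2.81619842 -1.39175363 -0.00420924] [-0.27543831  0.33264505  0.10169478] 0.03854936153827279
```

View pics/w3.png

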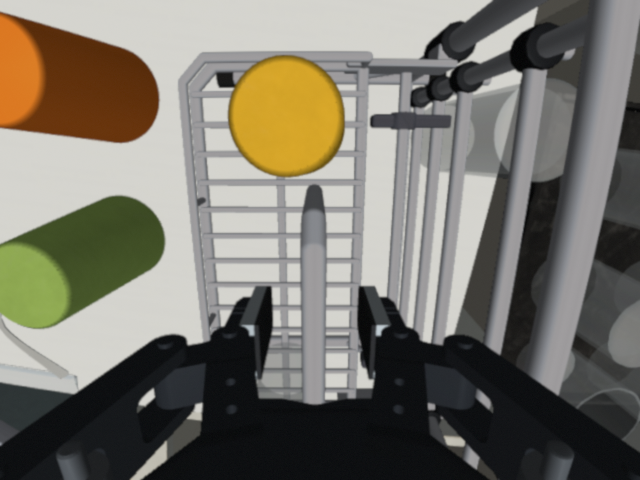

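carry_out([
  [0,0,0,0],
  [0,0,0,0],
  [0,0,0,0],
  [0,0,0,0],
  [0,0,0,0],
], fingers=1, newtons=60)

```text
t: 5.33
tool_pos: [0.6468, -0.1132, 0.2049]
ee_rot: [-2.813, 1.393, 0.005]
wrist_force: [-4.7, 7.7, 4.9]
finger_gap: 0.0079
```

carry_out([
  [0,0,0,0],
  [0,0,0,0],
  [0,0,-0.3,0],
  [0,0,-0.3,0],
  [0,0,0,0],
])

```text
t: 5.75
tool_pos: [0.6467, -0.1132, 0.2095]
ee_rot: [-2.813, 1.393, 0.006]
wrist_force: [-1.1, 6.4, -7.2]
finger_gap: 0.0078
```

carry_out([
  [-0.1,0,-0.4,0],
  [0,0,-0.6,0],
  [0,0,-0.6,0],
  [0,0,-0.6,0],
  [0,0,-0.6,0],
])

```text
t: 6.17
tool_pos: [0.6467, -0.1132, 0.2375]
ee_rot: [-2.813, 1.394, 0.004]
wrist_force: [0.9, 6.0, -9.2]
finger_gap: 0.0075
```

carry_out([
  [0,0,-0.6,0],
  [0,0,-0.6,0],
  [0,0,-0.6,0],
  [0,0,-0.6,0],
  [0,0,-0.4,0],
])

```text
t: 6.58
tool_pos: [0.6467, -0.1132, 0.2658]
ee_rot: [-2.813, 1.394, 0.004]
wrist_force: [0.1, 6.0, -8.0]
finger_gap: 0.0079
```

Run:
```python
from cell import bot
from h import *
s=bot.sense();print(s["tool_pos"],s["ee_rot"],s["wrist_force"],s["finger_gap"])
c=bot.camera("wrist")
cv2.imwrite("pics/w4.png",c["img"][:,:,::-1])
c=bot.camera("scene")
cv2.imwrite("pics/s4.png",cv2.resize(c["img"][130:350,270:490,::-1],None,fx=2.7,fy=2.7,interpolation=3))
```

```text
[ 0.64669051 -0.11316848  0.2658419 ] [-2.81326657  1.39364316  0.00359792] [ 0.09396897  6.00031097 -8.03393906] 0.007868557626988272
```

View pics/w4.png

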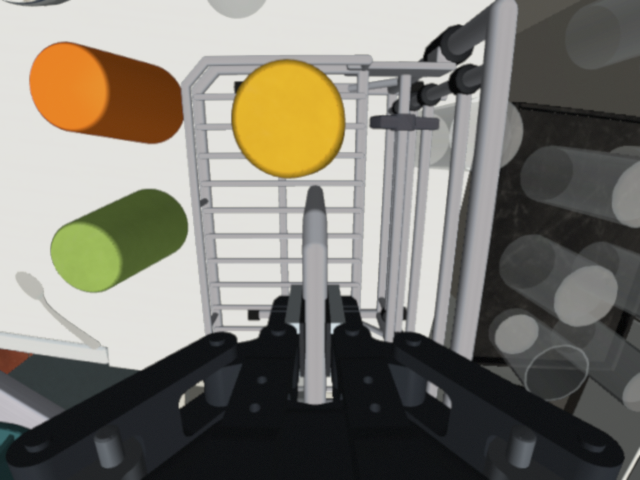

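View pics/s4.png

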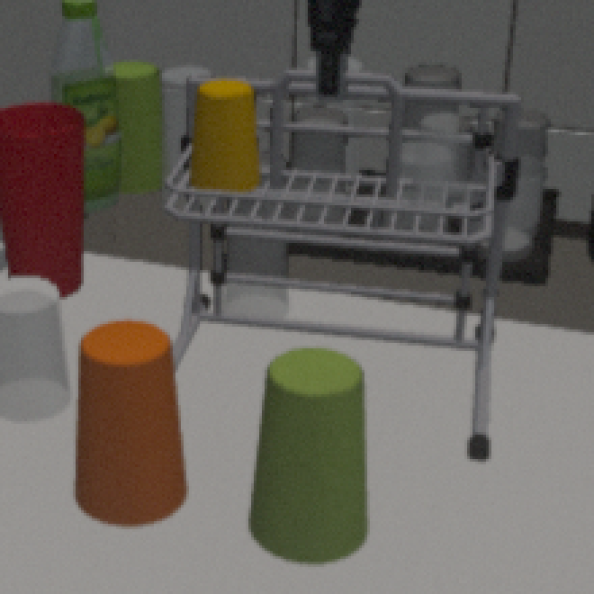

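carry_out([
  [0,0,-0.6,0],
  [0,0,-0.6,0],
  [0,0,-0.6,0],
  [0,0,-0.6,0],
  [0,0,0,0],
])

```text
t: 7.1
tool_pos: [0.6467, -0.1132, 0.2906]
ee_rot: [-2.813, 1.393, 0.003]
wrist_force: [-0.1, 6.2, -7.1]
finger_gap: 0.0077
```

carry_out([
  [0,0,0,0],
  [0,0,0,0],
  [0,0,0,0],
])

```text
t: 7.35
tool_pos: [0.6467, -0.1132, 0.2895]
ee_rot: [-2.813, 1.393, 0.003]
wrist_force: [0.2, 6.1, -7.3]
finger_gap: 0.0079
```

Run:
```python
from cell import bot
from h import *
s=bot.sense();print(s["tool_pos"],s["wrist_force"],s["torque"],s["finger_gap"])
c=bot.camera("wrist")
cv2.imwrite("pics/w5.png",cv2.resize(c["img"][20:240,320:560,::-1],None,fx=2.7,fy=2.7,interpolation=3))
```

```text
[ 0.64671905 -0.11317184  0.28949848] [ 0.24066587  6.13969459 -7.30864782] [ 0.93263218 -0.07107224  0.02341823] 0.00790906080222952
```

View pics/w5.png

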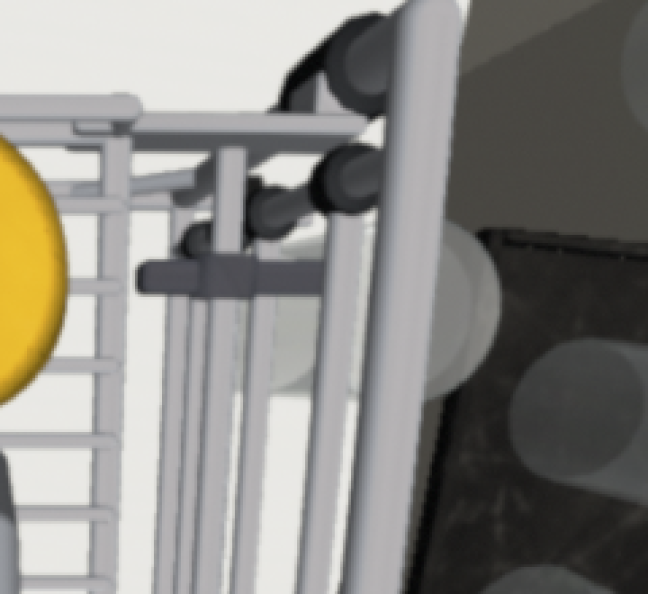

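carry_out([
  [0,0,0.4,0],
  [0,0,0.5,0],
  [0,0,0.5,0],
  [0,0,0.4,0],
  [0,0,0.2,0],
])

```text
t: 7.82
tool_pos: [0.6467, -0.1132, 0.2689]
ee_rot: [-2.813, 1.394, 0.004]
wrist_force: [0.4, 6.2, -7.3]
finger_gap: 0.0078
```

carry_out([
  [0,0,0.1,0],
  [0,0,0.1,0],
  [0,0,0.1,0],
])

```text
t: 8.07
tool_pos: [0.6467, -0.1132, 0.2664]
ee_rot: [-2.813, 1.394, 0.004]
wrist_force: [0.2, 6.1, -7.2]
finger_gap: 0.008
```

carry_out([
  [0,0,0.1,0],
  [0,0,0.1,0],
  [0,0,0.1,0],
])

```text
t: 8.32
tool_pos: [0.6467, -0.1132, 0.2634]
ee_rot: [-2.813, 1.394, 0.004]
wrist_force: [0.0, 5.4, -6.5]
finger_gap: 0.0078
```

carry_out([
  [0,0,0.1,0],
  [0,0,0.1,0],
])

```text
t: 8.48
tool_pos: [0.6467, -0.1132, 0.2614]
ee_rot: [-2.813, 1.394, 0.004]
wrist_force: [0.3, 5.5, -7.0]
finger_gap: 0.0078
```

carry_out([
  [0,0,0.1,0],
  [0,0,0.1,0],
])

```text
t: 8.65
tool_pos: [0.6467, -0.1132, 0.2594]
ee_rot: [-2.813, 1.394, 0.004]
wrist_force: [0.4, 5.3, -7.5]
finger_gap: 0.0078
```

carry_out([
  [0,0,0.1,0],
  [0,0,0.1,0],
])

```text
t: 8.82
tool_pos: [0.6467, -0.1132, 0.2574]
ee_rot: [-2.813, 1.394, 0.004]
wrist_force: [-0.0, 6.1, -7.1]
finger_gap: 0.008
```

carry_out([
  [0,0,0.1,0],
  [0,0,0.1,0],
])

```text
t: 8.98
tool_pos: [0.6467, -0.1132, 0.2555]
ee_rot: [-2.813, 1.394, 0.003]
wrist_force: [-0.5, 6.7, -7.0]
finger_gap: 0.0079
```

carry_out([
  [0,0,0.1,0],
  [0,0,0.1,0],
])

```text
t: 9.15
tool_pos: [0.6467, -0.1132, 0.2534]
ee_rot: [-2.813, 1.394, 0.004]
wrist_force: [1.1, 5.6, -7.1]
finger_gap: 0.0077
```

carry_out([
  [0,0,0.1,0],
  [0,0,0.1,0],
])

```text
t: 9.32
tool_pos: [0.6467, -0.1132, 0.2514]
ee_rot: [-2.813, 1.394, 0.004]
wrist_force: [0.5, 5.9, -7.9]
finger_gap: 0.0077
```

carry_out([
  [0,0,0.1,0],
  [0,0,0.1,0],
])

```text
t: 9.48
tool_pos: [0.6467, -0.1132, 0.2494]
ee_rot: [-2.813, 1.394, 0.004]
wrist_force: [0.7, 6.5, -6.4]
finger_gap: 0.0075
```

carry_out([
  [0,0,0.1,0],
  [0,0,0.1,0],
])

```text
t: 9.65
tool_pos: [0.6467, -0.1132, 0.2474]
ee_rot: [-2.813, 1.394, 0.004]
wrist_force: [0.6, 5.9, -7.1]
finger_gap: 0.0076
```

carry_out([
  [0,0,0.1,0],
  [0,0,0.1,0],
])

```text
t: 9.82
tool_pos: [0.6467, -0.1132, 0.2455]
ee_rot: [-2.813, 1.394, 0.004]
wrist_force: [-1.5, 7.3, -0.3]
finger_gap: 0.008
```

carry_out([
  [0,0,0.1,0],
  [0,0,0.1,0],
])

```text
t: 9.98
tool_pos: [0.6468, -0.1132, 0.2453]
ee_rot: [-2.813, 1.394, 0.002]
wrist_force: [-4.5, 7.7, 8.3]
finger_gap: 0.0077
```

carry_out([
  [0,0,-0.15,0],
  [0,0,0,0],
])

```text
t: 10.15
tool_pos: [0.6467, -0.1132, 0.2456]
ee_rot: [-2.813, 1.394, 0.003]
wrist_force: [-0.9, 6.7, -3.7]
finger_gap: 0.0077
```

carry_out([
  [0,0,0.05,0],
  [0,0,0,0],
])

```text
t: 10.32
tool_pos: [0.6467, -0.1132, 0.2455]
ee_rot: [-2.813, 1.394, 0.003]
wrist_force: [-2.4, 7.5, -1.8]
finger_gap: 0.0077
```

carry_out([
  [0,0,0,0],
  [0,0,0,0],
  [0,0,0,0],
  [0,0,0,0],
], fingers=0.1)

```text
t: 10.65
tool_pos: [0.6479, -0.1156, 0.2455]
ee_rot: [2.814, -1.395, 0.004]
wrist_force: [-0.3, -0.5, -0.2]
finger_gap: 0.0386
```

Run:
```python
from cell import bot
from h import *
s=bot.sense();print(s["tool_pos"],s["wrist_force"],s["torque"],s["finger_gap"])
c=bot.camera("wrist")
cv2.imwrite("pics/w6.png",c["img"][:,:,::-1])
c=bot.camera("scene")
cv2.imwrite("pics/s6.png",cv2.resize(c["img"][130:350,270:490,::-1],None,fx=2.7,fy=2.7,interpolation=3))
```

```text
[ 0.64792612 -0.11562028  0.24545166] [-0.290416   -0.46429116 -0.17562478] [-0.01212705 -0.02493908 -0.00973878] 0.03856315569084795
```

View pics/w6.png

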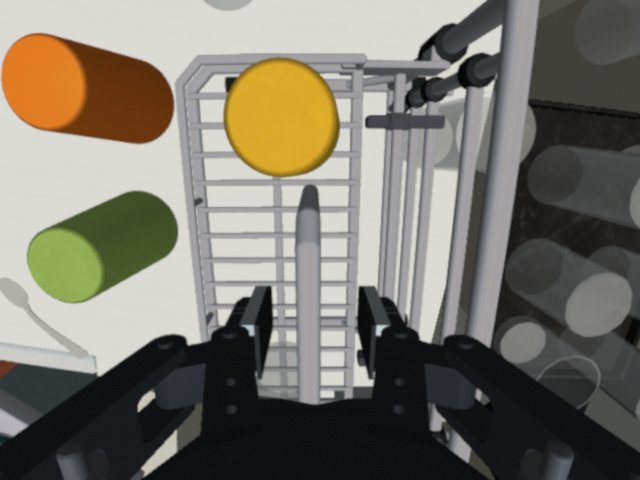

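View pics/s6.png

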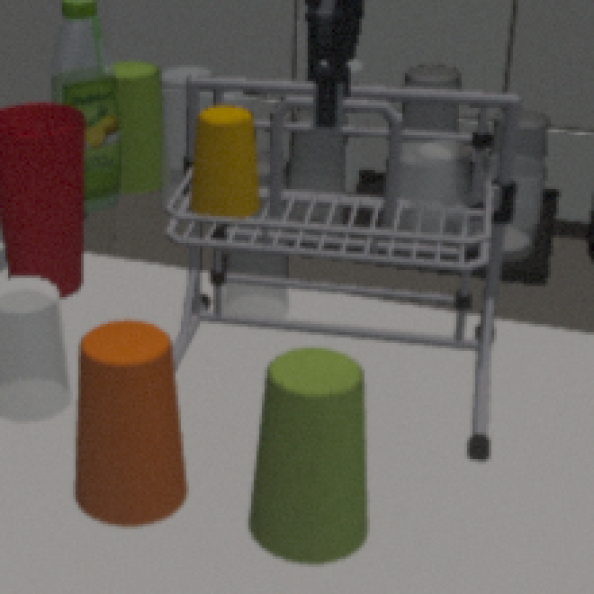

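carry_out([
  [0,0,-1.5,0],
  [0,0,-3,0],
  [0,0,-3,0],
  [0,0,-3,0],
  [-1,0,-1.5,0],
])

```text
t: 11.17
tool_pos: [0.6433, -0.1088, 0.3686]
ee_rot: [-2.814, 1.397, -0.01]
wrist_force: [0.0, 0.0, 0.5]
finger_gap: 0.0382
```

carry_out([
  [-3,0.4,0,0],
  [-4,0.4,0,0],
  [-4,0.4,0,0],
  [-4,0.4,0,0],
  [-4,0.4,0,0],
])

```text
t: 11.58
tool_pos: [0.5089, 0.0329, 0.3644]
ee_rot: [-2.814, 1.396, -0.001]
wrist_force: [0.6, 0.3, 1.0]
finger_gap: 0.0383
```

carry_out([
  [-4,0,0,0],
  [-4,0,0,0],
  [-3,0,0,0],
  [0,0,0,0],
  [0,0,0,0],
], fingers=-1)

```text
t: 12.0
tool_pos: [0.443, 0.1204, 0.3649]
ee_rot: [-2.816, 1.391, -0.002]
wrist_force: [0.8, -0.7, 0.0]
finger_gap: 0.0853
```

Run:
```python
from cell import bot
from h import *
s=bot.sense();print(s["tool_pos"],s["ee_rot"],s["wrist_force"],s["finger_gap"])
c=bot.camera("wrist");C=load(bot)
r=np.array([.656,-.1308,-.919]);np.save("rack2.npy",r);b=np.load("bk.npy")
def rc(p):
    a=r[2];d=np.array(p[:2])-r[:2];return d@[np.cos(a),np.sin(a)],d@[-np.sin(a),np.cos(a)]
print("tool in rack",rc(s["tool_pos"]),"beaker",rc(b))
im=c["img"][:,:,::-1].copy()
th=np.linspace(0,6.28,40)
for z,rad in((0,.042),(.13,.032)):
    P=np.c_[b[0]+rad*np.cos(th),b[1]+rad*np.sin(th),0*th+z];cv2.polylines(im,[(wproj(c,s,P)).astype(int)],True,(255,0,0),1)
for l in [[(-.09,-.118,.156),(-.09,.118,.156)],[(-.02,-.036,.248),(-.02,.036,.248)]]:
    cv2.polylines(im,[wproj(c,s,r2w(r,l)).astype(int)],False,(0,0,255),1)
cv2.imwrite("pics/w7.png",im)
im=C["top"]["img"][:,:,::-1];cv2.imwrite("pics/t7.png",cv2.resize(im[140:340,270:510],None,fx=3,fy=3,interpolation=3))
```

```text
[0.4430202  0.1204367  0.36485192] [-2.81641687e+00  1.39129706e+00 -2.05102390e-03] [ 0.82461987 -0.72565617  0.04017488] 0.08532481333372077
tool in rack (np.float64(-0.32892885871137373), np.float64(-0.016913896870496534)) beaker (np.float64(-0.21345713108892853), np.float64(-0.018592277438149667))
```

View pics/w7.png

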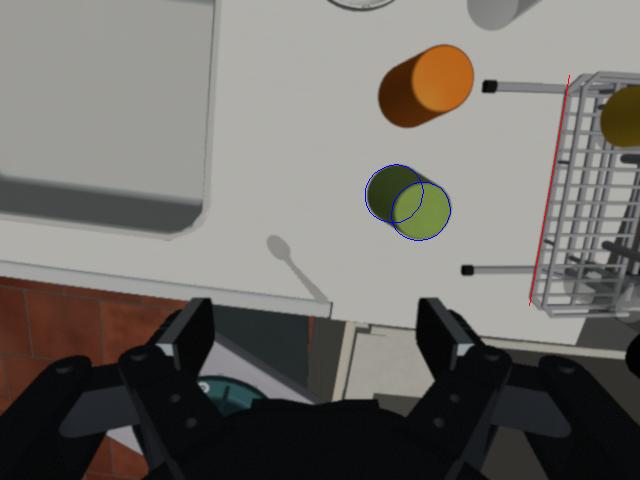

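View pics/t7.png

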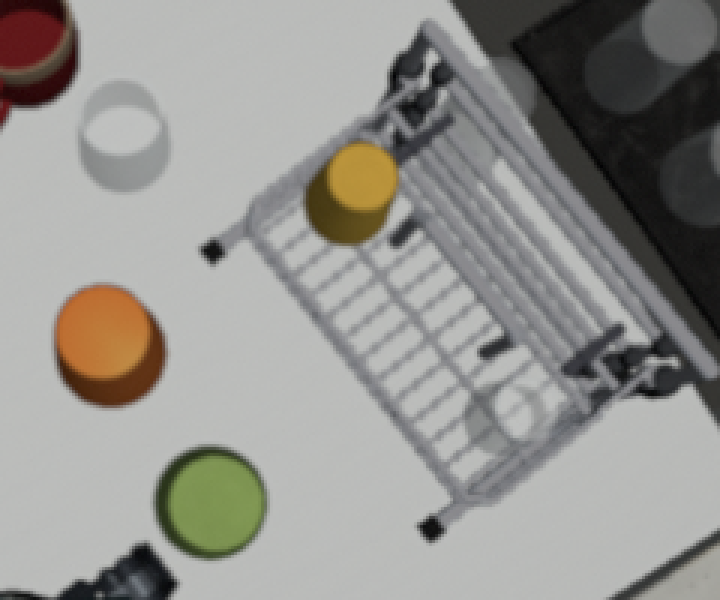

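```bash
cat >> h.py <<'E'
def wray(c,s,uv,z=0):
    K=np.array([[c["fx"],0,c["cx"]],[0,c["fy"],c["cy"]],[0,0,1]])
    n=cv2.undistortPoints(np.array([[uv]],float),K,np.array(c["D"],float))[0,0]
    R,_=cv2.Rodrigues(np.array(s["ee_rot"],float));T=np.eye(4);T[:3,:3]=R;T[:3,3]=s["tool_pos"]
    M=T@np.array(c["mount"]);d=M[:3,:3]@[n[0],n[1],1];o=M[:3,3];return o+d*(z-o[2])/d[2]
def rc(r,p):
    a=r[2];d=np.array(p[:2])-r[:2];return np.round([d@[np.cos(a),np.sin(a)],d@[-np.sin(a),np.cos(a)]],4)
E
python3 - <<'E'
from cell import bot
from h import *
s=bot.sense();c=bot.camera("wrist");r=np.load("rack2.npy")
for n,uv,z in [("footL",(489,87),.008),("footR",(467,270),.008),("edgeL",(573,85),.178),("edgeR",(537,303),.156),("spoon",(277,243),.005),("spoonL",(266,238),.005),("spoontip",(325,300),.005),("orangefoot",(405,100),0),("edge counter",(200,290),0),("sinkedge",(205,220),0)]:
    print(n,rc(r,wray(c,s,uv,z)))
E
```

```text
footL [-0.0939  0.1266]
footR [-0.0945 -0.1326]
edgeL [-0.099   0.1051]
edgeR [-0.0804 -0.1154]
spoon [-0.3821 -0.0898]
spoonL [-0.3981 -0.0821]
spoontip [-0.3105 -0.1826]
orangefoot [-0.2039  0.1095]
edge counter [-0.5063 -0.1678]
sinkedge [-0.488  -0.0557]
```

carry_out([
  [0,0.15,3,0],
  [0,0,4,0],
  [0,0,4,0],
  [0,0,4,0],
  [0,0,4,0],
])

```text
t: 12.62
tool_pos: [0.4435, 0.1177, 0.1728]
ee_rot: [-2.813, 1.398, -0.002]
wrist_force: [1.6, -0.2, -0.2]
finger_gap: 0.0854
```

carry_out([
  [0,0,4,0],
  [0,0,4,0],
  [0,0,3,0],
  [0,0,2,0],
  [0,0,1,0],
])

```text
t: 13.03
tool_pos: [0.4416, 0.1174, 0.0311]
ee_rot: [2.811, -1.397, -0.006]
wrist_force: [0.2, -0.0, 0.0]
finger_gap: 0.0856
```

Run:
```python
from cell import bot
from h import *
s=bot.sense();r=np.load("rack2.npy");print(s["tool_pos"],rc(r,s["tool_pos"]),s["wrist_force"])
c=bot.camera("scene");im=c["img"][:,:,::-1]
cv2.imwrite("pics/s8.png",cv2.resize(im[140:400,250:550],None,fx=2.3,fy=2.3,interpolation=3))
```

```text
[0.44157051 0.11740058 0.03113261] [-0.3274 -0.0199] [ 0.15924832 -0.011918    0.00604565]
```

View pics/s8.png

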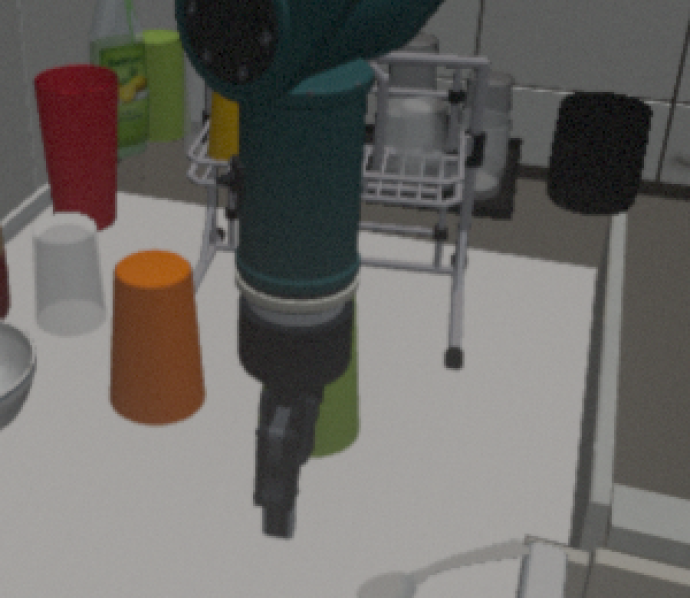

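carry_out([
  [0,-0.1,0.6,0],
  [0,0,0.6,0],
  [0.5,0,0,0],
  [0.5,0,0,0],
  [0.5,0,0,0],
])

```text
t: 13.5
tool_pos: [0.4534, 0.107, 0.023]
ee_rot: [-2.814, 1.395, -0.002]
wrist_force: [-0.5, 0.4, -0.5]
finger_gap: 0.0855
```

carry_out([
  [0.5,0,0,0],
  [0.5,0,0,0],
  [0.5,0,0,0],
  [0.5,0,0,0],
  [0.5,0,0,0],
])

```text
t: 13.92
tool_pos: [0.4679, 0.087, 0.0225]
ee_rot: [-2.815, 1.396, -0.0]
wrist_force: [-1.7, 0.9, 1.1]
finger_gap: 0.0854
```

```bash
cat > look.py <<'E'
import sys
from cell import bot
from h import *
k=sys.argv[1]
s=bot.sense();r=np.load("rack2.npy");print(s["tool_pos"],rc(r,s["tool_pos"]),s["wrist_force"])
C=load(bot)
cv2.imwrite(f"pics/s{k}.png",cv2.resize(C["scene"]["img"][140:400,250:550,::-1],None,fx=2.3,fy=2.3,interpolation=3))
cv2.imwrite(f"pics/t{k}.png",cv2.resize(C["top"]["img"][140:340,270:510,::-1],None,fx=3,fy=3,interpolation=3))
E
python3 look.py 9
```

```text
[0.46790509 0.08699206 0.02245742] [-0.2872 -0.0174] [-1.74169145  0.85797586  1.14552997]
```

View pics/s9.png

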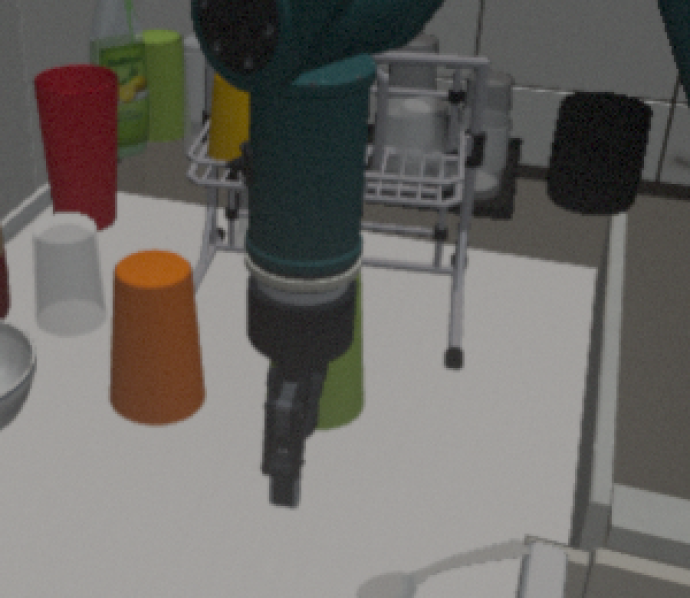

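View pics/t9.png

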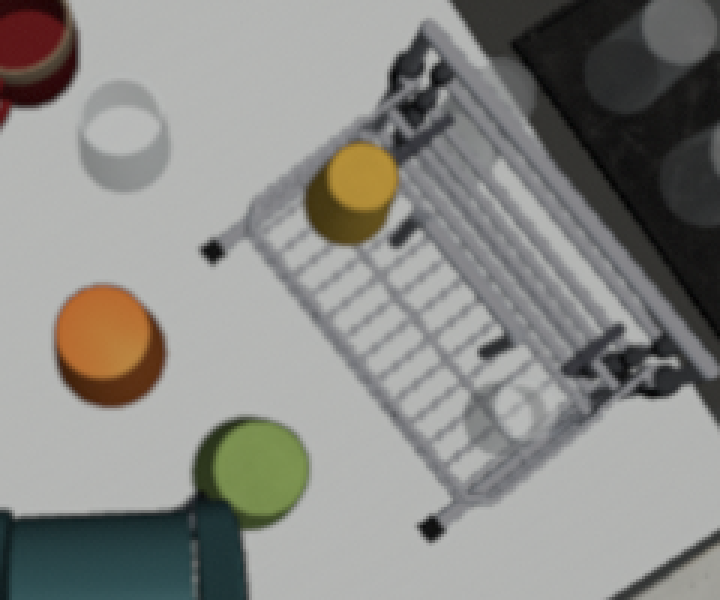

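Run:
```python
from cell import bot
from h import *
s=bot.sense();C=load(bot,("top",));r=np.load("rack2.npy")
t=np.array((270+261/3,140+468/3))
for z in(.13,):
    b=least_squares(lambda q:proj(C["top"],[q[0],q[1],z])[0]-t,[.55,0]).x;print(b,rc(r,b),rc(r,s["tool_pos"]))
b=least_squares(lambda q:proj(C["top"],[q[0],q[1],.13])[0]-(270+213/3,140+503/3),[.55,0]).x;print("before",rc(r,b))
```

```text
[ 0.53408447 -0.00261766] [-0.1759 -0.0192] [-0.2868 -0.0171]
before [-0.2141 -0.0179]
```

carry_out([
  [0.4,0,0,0],
  [0.4,0,0,0],
  [0.4,0,0,0],
  [0.3,0,0,0],
  [0,0,0,0],
])

```text
t: 14.48
tool_pos: [0.4773, 0.075, 0.0223]
ee_rot: [-2.814, 1.396, -0.001]
wrist_force: [-0.0, 0.0, -0.6]
finger_gap: 0.0852
```

```bash
python3 look.py 10
python3 - <<'E'
from cell import bot
from h import *
c=bot.camera("wrist");cv2.imwrite("pics/w10.png",c["img"][:,:,::-1])
E
```

```text
[0.47732468 0.07503283 0.02234397] [-0.272  -0.0172] [-0.03214188  0.01376179 -0.61785808]
```

View pics/t10.png

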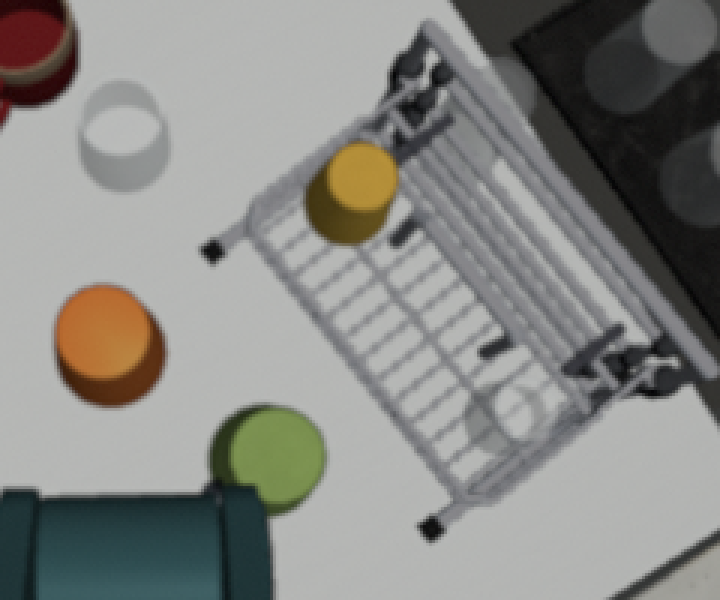

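View pics/w10.png

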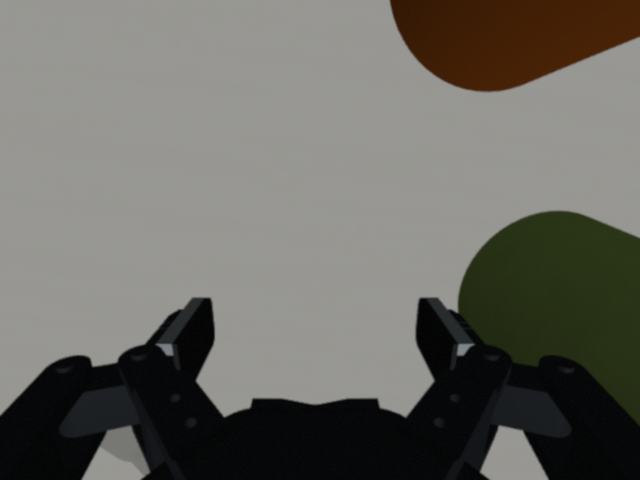

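carry_out([
  [0.5,0,0,0],
  [0.6,0,0,0],
  [0.6,0,0,0],
  [0.6,0,0,0],
  [0.6,0,0,0],
])

```text
t: 15.05
tool_pos: [0.4947, 0.0518, 0.0223]
ee_rot: [2.815, -1.396, 0.0]
wrist_force: [0.1, 0.2, -0.2]
finger_gap: 0.0856
```

carry_out([
  [0.6,0,0,0],
  [0.6,0,0,0],
  [0.6,0,0,0],
  [0.5,0,0,0],
  [0.3,0,0,0],
])

```text
t: 15.47
tool_pos: [0.5105, 0.0311, 0.0223]
ee_rot: [-2.814, 1.396, -0.001]
wrist_force: [-0.2, 1.3, 0.6]
finger_gap: 0.0855
```

```bash
python3 look.py 11
```

```text
[0.51054159 0.03108177 0.02231923] [-0.2169 -0.0174] [-0.2390403   1.31733615  0.6105998 ]
```

View pics/t11.png

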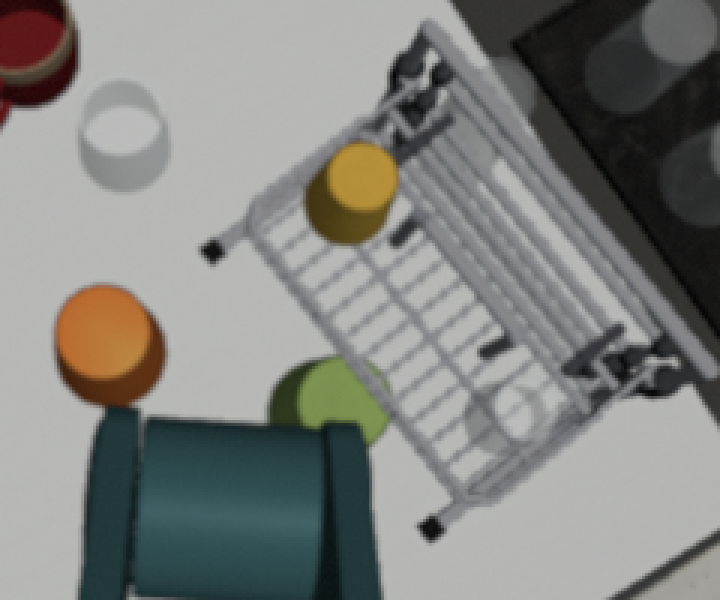

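View pics/s11.png

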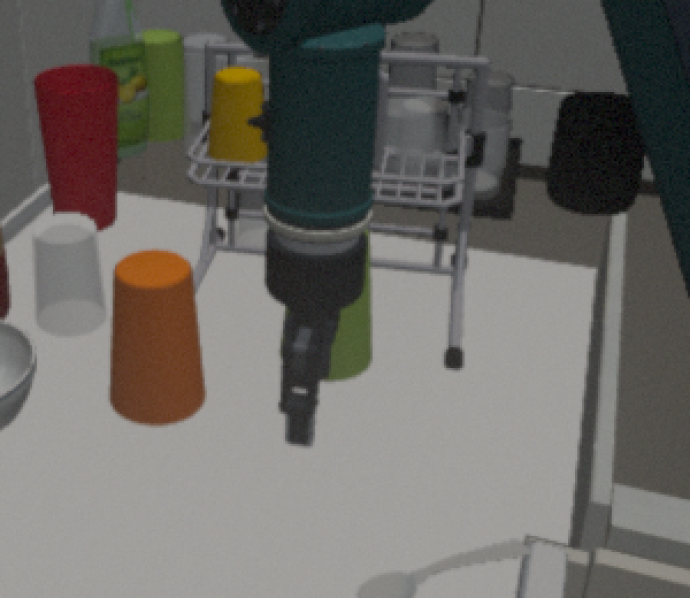

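carry_out([
  [0.5,0,0,0],
  [0.6,0,0,0],
  [0.6,0,0,0],
  [0.6,0,0,0],
  [0.6,0,0,0],
])

```text
t: 15.98
tool_pos: [0.528, 0.0081, 0.0223]
ee_rot: [2.815, -1.395, 0.0]
wrist_force: [-0.3, 0.5, 0.5]
finger_gap: 0.0856
```

carry_out([
  [0.6,0,0,0],
  [0.6,0,0,0],
  [0.6,0,0,0],
  [0.5,0,0,0],
  [0.3,0,0,0],
])

```text
t: 16.4
tool_pos: [0.5439, -0.0127, 0.0223]
ee_rot: [2.814, -1.396, 0.001]
wrist_force: [-0.4, 0.3, 0.6]
finger_gap: 0.0849
```

```bash
python3 look.py 12
```

```text
[ 0.543853   -0.01273321  0.02232508] [-0.1619 -0.0175] [-0.42753605  0.32265971  0.55273865]
```

View pics/t12.png

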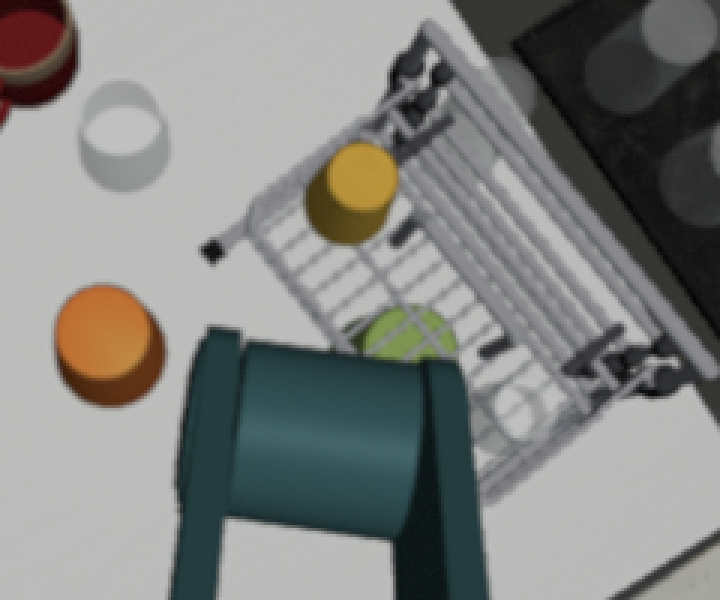

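View pics/s12.png

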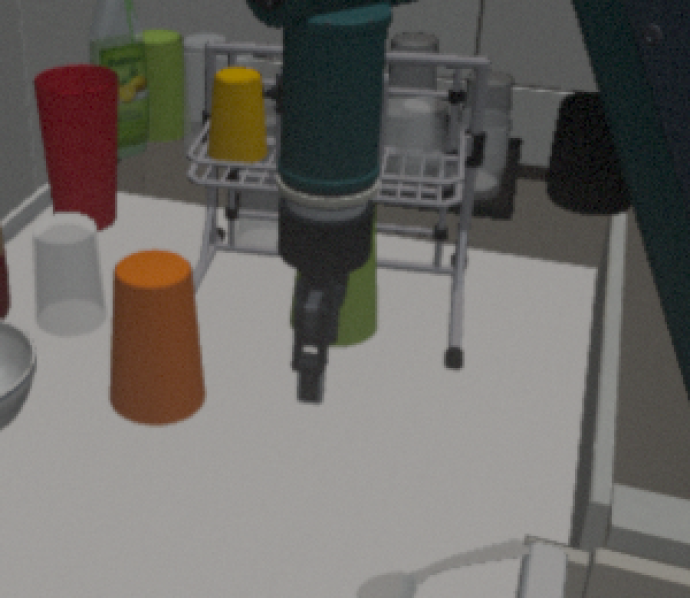

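carry_out([
  [0.3,0,0,0],
  [0.3,0,0,0],
  [0.2,0,0,0],
  [0.2,0,0,0],
  [0,0,0,0],
])

```text
t: 16.92
tool_pos: [0.5496, -0.0203, 0.0224]
ee_rot: [2.815, -1.396, 0.001]
wrist_force: [-0.1, 0.1, -0.5]
finger_gap: 0.0854
```

carry_out([
  [0.1,0,0,0],
  [0.1,0,0,0],
  [0,0,0,0],
])

```text
t: 17.17
tool_pos: [0.5505, -0.0217, 0.0223]
ee_rot: [2.815, -1.395, 0.0]
wrist_force: [-0.5, 0.3, -0.3]
finger_gap: 0.0856
```

carry_out([
  [-0.5,0,0,0],
  [-2,0,0,0],
  [-3,0,0,0],
  [-4,0,0,0],
  [-4,0,0,0],
])

```text
t: 17.58
tool_pos: [0.4683, 0.0865, 0.0224]
ee_rot: [-2.813, 1.398, -0.001]
wrist_force: [-0.1, 1.5, 0.3]
finger_gap: 0.0854
```

```bash
python3 look.py 13
```

```text
[0.46829236 0.08651467 0.02239156] [-0.2866 -0.0174] [-0.10781199  1.53388865  0.26481796]
```

View pics/t13.png

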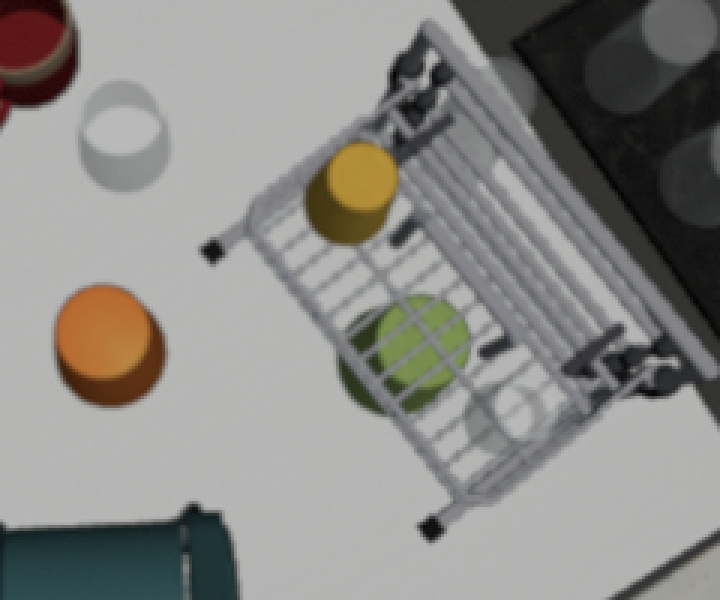

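View pics/s13.png

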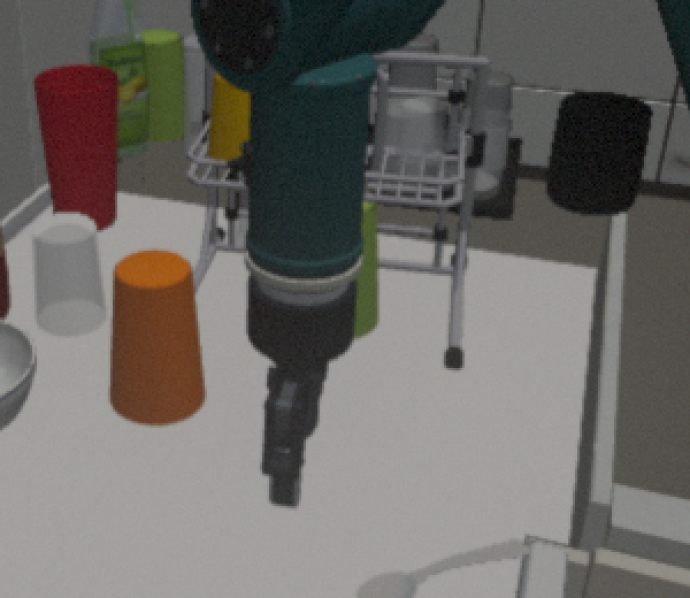

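Run:
```python
from cell import bot
from h import *
C=load(bot,("top",));c=C["top"];r=np.load("rack2.npy")
def g(u,v,z): return least_squares(lambda q:proj(c,[q[0],q[1],z])[0]-(270+u/3,140+v/3),[.55,0]).x
for n,a in dict(beaker=(423,342,.13),footL=(212,250,.008),footR=(432,528,.008),edgeA=(310,310,.156),edgeB=(400,415,.156)).items(): print(n,rc(r,g(*a)))
im=cv2.resize(c["img"][140:340,270:510,::-1],None,fx=3,fy=3,interpolation=3)
th=np.linspace(0,6.28,50)
for x0 in(-.041,):
  for z,rad in((0,.042),(.13,.0315)):
    P=r2w(r,np.c_[x0+rad*np.cos(th),-.019+rad*np.sin(th),0*th+z]);cv2.polylines(im,[((proj(c,P)-[270,140])*3+1).astype(int)],True,(0,0,255),1)
cv2.imwrite("pics/t14.png",im[220:470,280:550].repeat(2,0).repeat(2,1))
```

```text
beaker [-0.0416 -0.0198]
footL [-0.097   0.1272]
footR [-0.0965 -0.1333]
edgeA [-0.0911  0.0409]
edgeB [-0.0877 -0.0462]
```

View pics/t14.png

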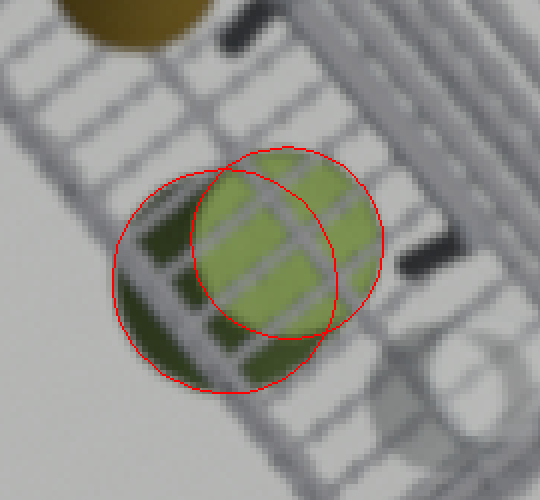

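carry_out([
  [-2,0,-1,0],
  [-2,0,-3,0],
  [0,0,-4,0],
  [0,0,-4,0],
  [0,0,-4,0],
])

```text
t: 18.15
tool_pos: [0.4448, 0.1174, 0.1843]
ee_rot: [2.815, -1.395, 0.001]
wrist_force: [1.3, -0.7, -0.5]
finger_gap: 0.0858
```

carry_out([
  [-3,0,-4,0],
  [-3,0,-4,0],
  [0,0,0,0],
  [0,0,0,0],
  [0,0,0,0],
])

```text
t: 18.57
tool_pos: [0.4148, 0.1571, 0.249]
ee_rot: [-2.814, 1.395, -0.002]
wrist_force: [-0.6, 0.6, -1.1]
finger_gap: 0.0854
```

```bash
python3 look.py 15
```

```text
[0.41481977 0.15707065 0.2490347 ] [-0.3752 -0.0171] [-0.55667602  0.55992639 -1.06854364]
```

View pics/t15.png

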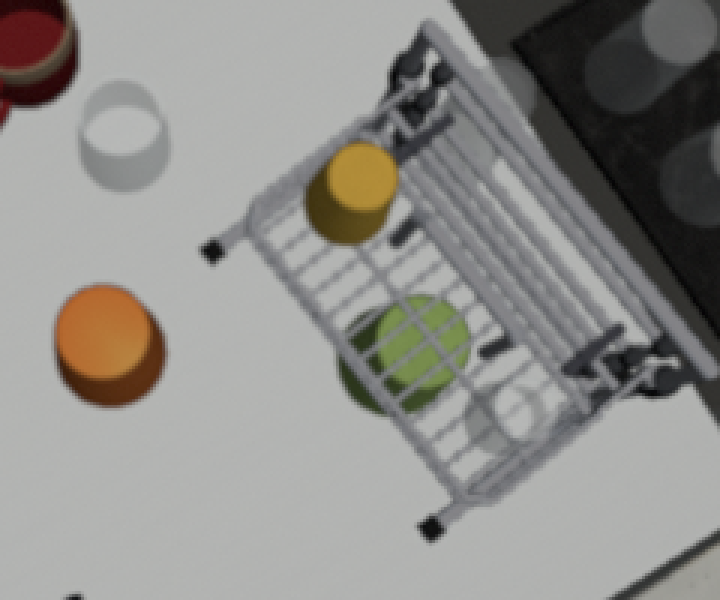

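View pics/s15.png

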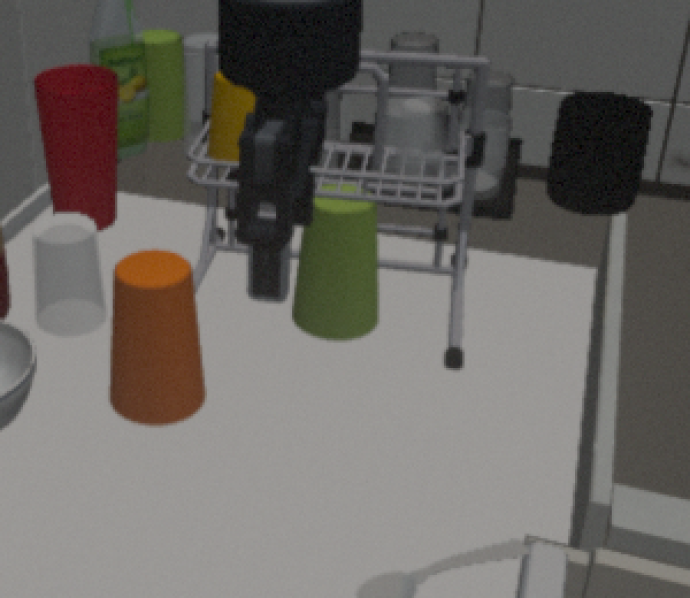

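The green beaker stands upright under the tier (top crop 423,342). The cup and the small glass are still standing on the tier, and nothing else has moved.

```bash
python3 -c "
from cell import bot
print(bot.job_done())"
```

```text
the job is handed in; nothing more can be done
None
```

The tier now rests on the next rung, and the green beaker stands upright under it. The job was handed in at about 18.7 s; no verdict was reported.

**Tier:** I lifted it by the handle to about 85 mm and saw the pawl noses out above the rung. I then lowered it 1 mm at a time until the weight came off, at a lift of about 41 mm. One 2 mm step went slightly past contact and pressed with about 8 N for a moment. I backed off until the gripper was almost unloaded, then opened it. The tier held.

**Beaker:** I pushed it in along the worktop with the back of the open gripper. The moves did not allow tilting, so the tool stayed vertical and stopped short of the tier.

**Last checks:**
- **Beaker position:** the overlay on the top picture puts its centre about 41 mm in front of the rack's origin. That is roughly 6 mm inside the tier's front edge and 8 mm inside its rear edge. The rack's position differed by 2–4 mm between cameras, so those margins are real but small.
- **Tier and crockery:** the small cup and glass still stand on the tier. The orange beaker and the other pieces visible in the last pictures look unmoved; the bowl was only partly in view.
- **Robot:** it was clear of everything when the job was handed in.

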